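# Wedge the rocking culture-jar platform

### The arm

A 7-joint arm with a two-finger parallel gripper is mounted at the origin on the work surface. World frame = base frame: x ahead of the robot, y to its left, z up, the work surface at z = 0. Lengths are in m, angles in rad, forces in N, time in s.
With the tool pointing down it reaches from about 0.425 to 0.875 m from the base axis. Payload 4.7 kg.
Tool frame: the origin (TCP) lies between the finger pads; the fingertips stand 14 mm ahead of it and the grasp point (between the pads) lies 5 mm behind it; z points along the fingers, y is the line along which they close (so a half turn about z gives the same grasp; the last joint's range is limited). The gripper opens to 87 mm and grips with 3 to 60 N. Pads are 19 mm wide; open, the fingers measure 117 mm over their backs; the gripper's body (75 mm by 190 mm) begins 51 mm behind the grasp point.
Start: joints at [1.294, 0.321, -0.07, 1.45, 0.023, 1.371, -0.057], TCP at [0.186, -0.623, 0.237] pointing down, gripper open.
Joint ranges: [-2.86, 2.86], [-0.3, 2.09], [-1.38, 1.24], [0.06, 2.45], [-1.56, 4.7], [0.09, 2.05], [-2.69, 2.69]. Speed limits (rad/s): [2.57, 2.57, 3.14, 3.14, 3.14, 3.14, 3.14].

### API

Orientations are given as a rotation vector (axis times angle).
In Python, from bench import ctrl gives the robot as it stands.
- The arm moves only by the tool step_arm, never from a script. Its argument "commands" is a list of rows, each an object with "travel": the shift along the tool's x, y, z in m, a list of three; "turn": the turn, a rotation vector about the tool's x, y, z in degrees, a list of three. A call has 1 to 5 rows; each row is the pose to reach, as a shift and turn from the pose commanded when the call began, along the tool's axes at that moment; what a row does not reach only later rows make up. A row lasts 1/10 s, in which the tool goes at most 50 mm and 8.59 degrees, less where a joint would pass 70% of its speed; a pose out of reach is approached as far as the arm can. A call with a gripper value outside its range is refused whole. "gripper" is the opening, from 0 (shut) to 1 (fully open), set as the call begins (left out, the last holds). The fingers move at their own pace and stop on an object; "force" is the grip in N (left out, the last holds). Time passes only in rows, so rows that repeat a pose let the fingers close. It gives the time, the measured TCP pose, the force, the opening and the grip force at its end, in the units of the state.
- ctrl.get_state(): the state, without advancing time (a new reading comes with each control period).
- ctrl.get_image(name): name is "scene" or "top" or "wrist"; returns the picture (480x640x3 uint8, red, green, blue); there is no depth.
- ctrl.camera_model(name): a dict with "fx", "fy", "cx", "cy" (pixels), "R" (3x3) and "t" (3): a world point X has camera coordinates R X + t; the wrist camera has in their place "T_tool_cam" (4x4, takes a point from camera to tool coordinates, whose origin is the TCP and whose axes are the flange's). Camera axes: x right, y down, z forward; pixel columns grow to the right and rows downward; lengths in m; the calibration is good to about 2 mm. A picture is of the moment at which its call begins: read the wrist's pose just before it. camera_model takes no time and is no camera call.
- ctrl.close_job(): hands the job in; it is judged then, once.
The state is a dict: "time": time; "joint_positions": joint angles; "qd": joint speeds; "joint_torque": joint torques, N m; "position": TCP position; "tool_rot": TCP orientation; "ft_force": force on the tool from outside, world axes, zero at the start; "torque": the same for the moment, N m; "grip_width": opening from 0.0 (shut) to 1.0 (fully open); "grip_force": force on a finger pad.
Only numpy, scipy, OpenCV 4.12 (cv2) and the standard library are available. Lean on these libraries where they do the work, as an engineer would, in place of code of your own. Each camera call takes 0.05 s, during which the arm holds its last target. There are 200 camera calls.

### The job

The low light platform carrying culture jars rocks because its front left foot is too short. Press down on the top at that corner to feel it rock, let it come back, then push the wooden wedge along the bench, thin end first, under the short foot until the platform no longer rocks but still stands level, and press the same corner firmly once more to prove that it does not give. Only push and press with the fingers: lift or carry nothing, leave the platform where it stands and the other things undisturbed, and finish clear of everything.

Things in the scene. Friction and masses are not known exactly. Their poses are not given: they have to be found in the camera images.
- platform: White box with grey top, 240 (x) x 200 (y) mm, 1.2 to 1.8 kg, top 70 and underside 18 mm above the bench; three loose 150 g jars on it. Origin: bench level under its centre; x to its back, y to its left. Loose on three rubber feet at (x, y) = (105, 85), (105, -85), (-105, -85) mm; the front left foot hangs in the air. It starts level.
- foot_tip (a point): Lowest point of the short foot, a ball of 9 mm radius, at (-105, 85) mm in the platform's frame. With the platform level it hangs 6 to 11 mm above the bench, different every time.
- corner_top (a point): Point of the platform's top right above the short foot, 15 mm in from both edges: the place to press. 3 to 5 N tips the platform about the diagonal (105, 85) to (-105, -85) until the short foot lands (2.5 to 5 degrees); let go, it falls back level. A firm test press is about 10 N.
- wedge: Plain wooden wedge, 130 (x) x 40 (y) mm, 70 g, flat on the bench off the platform's left side, thin end roughly towards the short foot. Origin: centre of its underside; x points to the thin end: 2 mm thick at x = +65 mm, rising evenly to 20 mm at the square thick end (x = -65 mm), where it is pushed. It sits right when the foot just bears on it, 29 to 65 mm behind the thin end.
- wedge_slope (a point): Middle of the wedge's sloping top, 11 mm above the underside; x down the slope, z square to it. The wedge slides with under 1 N until it meets the foot, then with clearly more (over 4 N) as it begins to lift the platform. Some 15 mm too far, the platform stands out of level and rocks the other way.
- culture_jar0: Closed glass jar with white screw cap, 54 mm across, 85 mm high, on the platform's top, back right. Origin: centre of its underside (also for the things below).
- culture_jar1: The same, on the platform's top, back left.
- culture_jar2: The same, on the platform's top, front right.
- side_jar: The same jar, on the bench beside the platform's left side. Leave alone.
- cap: White screw cap, 56 mm across, 18 mm high, on the bench left of the platform, near the wedge. Leave alone.
- big_jar: Big labelled glass jar, 90 mm across, 120 mm high, right of the platform. Leave alone.
- dish: Flat clear dish, 90 mm across, 16 mm high, right of the platform. Leave alone.
- tape_roll: Roll of paper tape lying flat, 76 mm across, 20 mm high, in front of the platform to the right. Leave alone.
- spatula: Laboratory spatula, 170 mm, lying far right. Leave alone.
Things that resemble listed ones, but are neither listed nor needed, are in the scene too. What is shaped like the wedge but red is not meant.

How it is judged:
On the way, in this order (a step that is already met when the one before it is completed fails the run):
1. the corner above the short foot is pressed and the platform rocks (tilts over 0.03 rad) (angle between platform's own z axis and vertical above 0.03 rad and contact force between the fingers and platform above 0.5 N), for 0.05 s.
2. the corner is let go and the platform stands level again (angle between platform's own z axis and vertical below 0.015 rad and contact force between the fingers and platform below 0.2 N), for 0.1 s.
3. the wedge is pushed by the fingers until the short foot stands over its slope (x of foot_tip in the frame of wedge_slope between -0.06 and 0.06 m and y of foot_tip in the frame of wedge_slope between -0.018 and 0.018 m and contact force between the fingers and wedge above 0.1 N), for 0.05 s.
4. the corner is pressed again with 4 N or more: the platform stays within 0.015 rad of level and the wedge carries it (contact force between the fingers and platform above 4 N and contact force between wedge and platform above 2 N and horizontal distance between the grasp point and corner_top below 0.05 m and angle between platform's own z axis and vertical below 0.015 rad and x of foot_tip in the frame of wedge_slope between -0.06 and 0.06 m and y of foot_tip in the frame of wedge_slope between -0.018 and 0.018 m and z of foot_tip in the frame of wedge_slope between -0.003 and 0.002 m), for 0.15 s.
At the end, for the whole second after the job is handed in: The wedge lies flat on the bench under the short foot (foot within 18 mm of the wedge's centre line, bearing on the slope to within 2 mm), the platform is within 0.015 rad of level, within 30 mm of where it stood, and both are at rest (angle between platform's own z axis and vertical below 0.015 rad and x of foot_tip in the frame of wedge_slope between -0.06 and 0.06 m and y of foot_tip in the frame of wedge_slope between -0.018 and 0.018 m and z of foot_tip in the frame of wedge_slope between -0.003 and 0.002 m and height (world z) of wedge below 0.004 m and angle between wedge's own z axis and vertical below 0.04 rad and distance of platform from where it was at the start of the episode below 0.03 m and linear speed of each of platform, wedge below 0.01 m/s); the robot touches nothing.
It fails at once if the wedge is lifted or tipped off the bench (height (world z) of wedge above 0.012 m or angle between wedge's own z axis and vertical above 0.25 rad).
It fails at once if the platform is lifted, tipped far or shoved more than 30 mm (height (world z) of platform above 0.012 m or angle between platform's own z axis and vertical above 0.14 rad or distance of platform from where it was at the start of the episode above 0.03 m).
It fails at once if a jar on the platform falls or is taken away (angle between any of culture_jar0, culture_jar1, culture_jar2's own z axis and vertical above 0.4 rad or distance of any of culture_jar0, culture_jar1, culture_jar2 from where it was at the start of the episode above 0.05 m).
It fails at once if another thing on the bench is moved by more than 30 mm (distance of any of side_jar, cap, big_jar, dish, tape_roll, spatula from where it was at the start of the episode above 0.03 m).
It also fails if it takes over 61 s, if anything falls off the work surface, if the arm or the gripper's body presses on something with over 40 N, if the wrist force passes 120 N, or if a joint passes its speed limit or range.

## Working session

There is one attempt and no reset: what is moved stays moved. The work goes in short steps, Python scripts to look and compute and a tool call to move; the robot and the scene stay as the last step left them, time stands still between calls to the robot, and variables do not carry over. Pictures are saved under pics/ and viewed, at most 10 in all, crops included, and the job is handed in when it is done.

Besides the shell and the picture viewer there is one more tool, called after "Call:" as name(argument=value, ...), one argument or row to a line, values as JSON. step_arm: Moves the arm, as the interface text tells. Its arguments: {"type":"object","properties":{"commands":{"type":"array"},"gripper":{"type":"number"},"force":{"type":"number"}},"required":["commands"]}

```bash
mkdir -p pics; python3 - <<'E'
from bench import ctrl
import cv2
for n in("scene","top"):
    cv2.imwrite(f"pics/{n}0.png",ctrl.get_image(n)[:,:,::-1]); print(n,ctrl.camera_model(n))
s=ctrl.get_state(); print(s)
E
```

```text
scene {'fx': 588.7199127571477, 'fy': 588.7199127571477, 'cx': 315.3508837963278, 'cy': 245.1054359513069, 'R': array([[-8.54842578e-01,  5.18887430e-01, -4.52688672e-05],
       [ 3.66379272e-01,  6.03530795e-01, -7.08178515e-01],
       [-3.67437608e-01, -6.05397733e-01, -7.06033419e-01]]), 't': array([ 0.54724515, -0.05981226,  1.65388229])}
top {'fx': 595.3152912283898, 'fy': 595.3152912283898, 'cx': 313.25084174632536, 'cy': 244.8103330536793, 'R': array([[-0.02694109, -0.99932646, -0.02491591],
       [-0.98875354,  0.03030747, -0.14645102],
       [ 0.14710752,  0.02069015, -0.98890409]]), 't': array([-0.11664433,  0.56946208,  1.3480452 ])}
{'time': 0.1, 'joint_positions': array([ 1.29411291,  0.3217577 , -0.0700741 ,  1.45157044,  0.02261514,
        1.37081845, -0.05689111]), 'qd': array([ 0.00170557, -0.00097986, -0.00049218, -0.00391916, -0.00068744,
        0.00036835,  0.00061707]), 'joint_torque': array([-2.26955274e-05, -4.92574310e+01, -4.05653547e-01, -3.13401568e+01,
       -6.41860301e-02,  3.95057048e-02,  6.55096619e-05]), 'position': array([ 0.18616015, -0.62226378,  0.23555631]), 'tool_rot': array([-3.10672908e+00, -4.54950243e-01,  5.77260818e-04]), 'ft_force': array([ 0.87514551, -0.91117235, -0.60937602]), 'torque': array([ 0.00604388, -0.05031427, -0.05273758]), 'grip_force': 0.0, 'grip_width': 1.000539603954311}
```

View pics/top0.png

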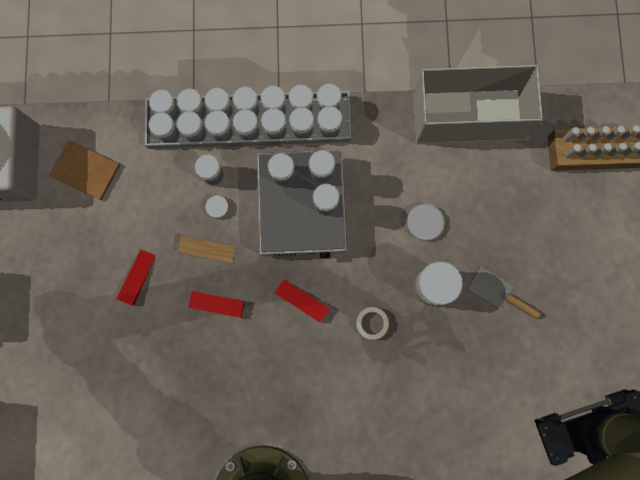

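View pics/scene0.png

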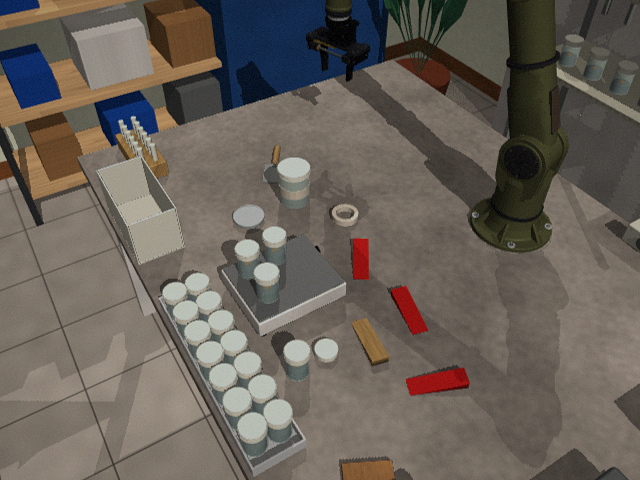

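The top view shows the platform at about (258–345, 152–254), with its short-foot corner near (261,252). The wooden wedge is at (179–235, 237–261), with its thin end to the right. I'll enlarge that area.

```bash
python3 - <<'E'
import cv2
a=cv2.imread("pics/top0.png")[145:275,165:355]
cv2.imwrite("pics/crop1.png",cv2.resize(a,None,fx=4.2,fy=4.2,interpolation=cv2.INTER_CUBIC))
a=cv2.imread("pics/scene0.png")[220:400,215:415]
cv2.imwrite("pics/crop2.png",cv2.resize(a,None,fx=3.3,fy=3.3,interpolation=cv2.INTER_CUBIC))
E
cat > h.py <<'E'
import numpy as np
from bench import ctrl
from scipy.spatial.transform import Rotation as Ro
def pix2w(n,u,v,z):
    m=ctrl.camera_model(n);R=np.array(m["R"]);t=np.array(m["t"])
    d=R.T@np.array([(u-m["cx"])/m["fx"],(v-m["cy"])/m["fy"],1]);c=-R.T@t
    return c+d*(z-c[2])/d[2]
def w2pix(n,X):
    m=ctrl.camera_model(n);p=m["R"]@np.array(X)+m["t"]
    return np.array([m["fx"]*p[0]/p[2]+m["cx"],m["fy"]*p[1]/p[2]+m["cy"]])
def rel(target,R=None):
    "shift in tool axes from current pose to target, and turn"
    s=ctrl.get_state();R0=Ro.from_rotvec(s["tool_rot"])
    tr=R0.inv().apply(np.array(target)-s["position"])
    return tr,(None if R is None else np.degrees((R0.inv()*R).as_rotvec()))
E
```

```text
(no output)
```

View pics/crop1.png

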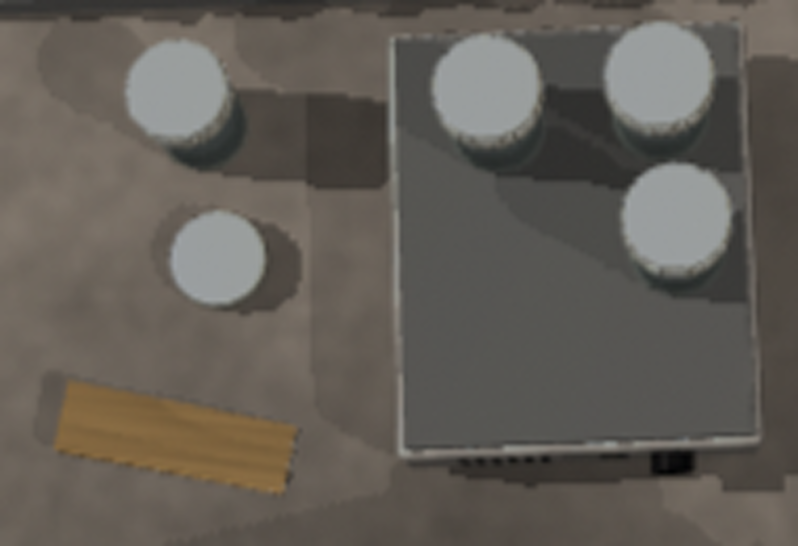

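View pics/crop2.png

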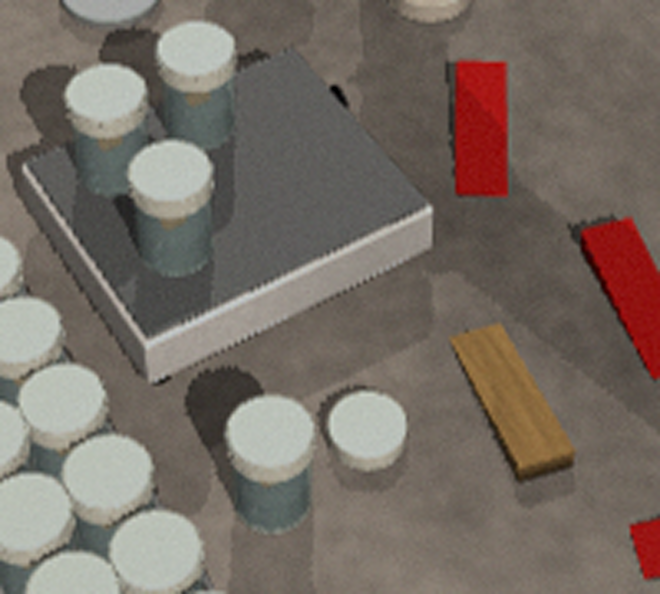

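The crops show the platform corners and the wedge corners clearly. The cap sits back-left of the wedge's path. Next I'll compute positions.

```bash
python3 - <<'E'
from h import *
np.set_printoptions(precision=4,suppress=True)
A=lambda x,y:(165+(x+.5)/4.2-.5,145+(y+.5)/4.2-.5)
B=lambda x,y:(215+(x+.5)/3.3-.5,220+(y+.5)/3.3-.5)
P={}
for n,f,pl,w,c in(("top",A,[(391,38),(741,25),(760,440),(402,452)],[(70,380),(55,450),(283,492),(299,428)],(218,257)),
          ("scene",B,[(148,340),(22,167),(292,50),(433,208)],[(519,470),(572,453),(500,324),(451,340)],(367,427))):
    p=np.array([pix2w(n,*f(*q),.07) for q in pl])[:,:2]
    if n=="top": w2=[pix2w(n,*f(*q),z) for q,z in zip(w,(.02,.02,.002,.002))]
    else: w2=[pix2w(n,*f(*q),z) for q,z in zip(w,(.02,.02,.002,.002))]
    w2=np.array(w2)[:,:2]
    print(n,"plat",p.tolist(),"edges",[np.linalg.norm(p[i]-p[(i+1)%4]).round(4) for i in range(4)],"c",p.mean(0))
    # rigid fit: local order BL,BR,FR,FL
    for nm,L,W in(("plat",np.array([(.12,.1),(.12,-.1),(-.12,-.1),(-.12,.1)]),p),("wedge",None,w2)):
        if L is None:
            L=np.array([(-.065,.02),(-.065,-.02),(.065,-.02),(.065,.02)])
        Z=lambda a:a[:,0]+1j*a[:,1]
        z=Z(W);l=Z(L);k=np.vdot(l,z-z.mean());k/=abs(k);
        print(nm,"ctr",z.mean(),"yaw",np.degrees(np.angle(k)),"res mm",abs(z-z.mean()-k*l)*1e3)
        if nm=="plat": print("foot",z.mean()+k*(-.105+.085j))
        else: print("thin end",z.mean()+k*.065,"thick",z.mean()-k*.065)
    print("cap",pix2w(n,*f(*c),.018))
s=ctrl.get_state();print(Ro.from_rotvec(s["tool_rot"]).as_matrix())
E
```

```text
top plat [[0.7810596672272714, -0.009436271516734707], [0.7817801114380234, -0.20447197569070658], [0.548705999254578, -0.2068896944062507], [0.5480413179570465, -0.01234356383696425]] edges [np.float64(0.195), np.float64(0.2331), np.float64(0.1945), np.float64(0.233)] c [ 0.6649 -0.1083]
plat ctr (0.6648967739692297-0.10828537636266405j) yaw 0.4694657515186378 res mm [3.6909 4.8427 3.8156 5.0115]
foot (0.5592038399776603-0.024148560970983377j)
wedge ctr (0.5684331620118009+0.12232925343377557j) yaw -102.17939017041259 res mm [0.2964 0.5189 1.4536 1.2229]
thin end (0.5547199041989088+0.05879228340720635j) thick (0.5821464198246931+0.1858662234603448j)
cap [0.6711 0.0974 0.018 ]
scene plat [[0.7831121919298083, -0.005892065090154941], [0.788894584479003, -0.19619786136719275], [0.5555995970591185, -0.2001570353918356], [0.5518420719905897, -0.0051894971600068285]] edges [np.float64(0.1904), np.float64(0.2333), np.float64(0.195), np.float64(0.2313)] c [ 0.6699 -0.1019]
plat ctr (0.6698621113646299-0.10185911475229753j) yaw 0.8172381958191691 res mm [7.8162 4.6035 5.4831 3.756 ]
foot (0.5636604360094403-0.018365377551529588j)
wedge ctr (0.5712389647992685+0.1252887412662709j) yaw -103.13121875652799 res mm [0.6804 1.062  1.2294 1.5442]
thin end (0.5564721371302441+0.06198833999903297j) thick (0.5860057924682929+0.18858914253350884j)
cap [0.6737 0.1011 0.018 ]
[[ 0.958   0.2867 -0.0006]
 [ 0.2867 -0.958   0.0017]
 [-0.0001 -0.0018 -1.    ]]
```

Call:
step_arm(
  commands=[
    {"travel":[0.035,-0.031,0],"turn":[0,0,-4.9]},
    {"travel":[0.071,-0.062,0],"turn":[0,0,-9.8]},
    {"travel":[0.106,-0.094,0],"turn":[0,0,-14.6]},
    {"travel":[0.142,-0.125,0],"turn":[0,0,-19.5]},
    {"travel":[0.177,-0.156,0],"turn":[0,0,-24.4]},
  ],
  gripper=0,
  force=10,
)

```text
time: 0.6
position: [0.3119, -0.4205, 0.2362]
tool_rot: [-2.94, -1.107, 0.0]
ft_force: [0.3, -0.3, 0.0]
grip_width: 0.627
grip_force: 0.0
```

Call:
step_arm(
  commands=[
    {"travel":[0.045,-0.014,0],"turn":[0,0,-4.9]},
    {"travel":[0.09,-0.027,0],"turn":[0,0,-9.8]},
    {"travel":[0.136,-0.041,0],"turn":[0,0,-14.6]},
    {"travel":[0.181,-0.055,0],"turn":[0,0,-19.5]},
    {"travel":[0.226,-0.069,0],"turn":[0,0,-24.4]},
  ],
)

```text
time: 1.1
position: [0.4367, -0.2202, 0.2364]
tool_rot: [2.64, 1.703, -0.001]
ft_force: [0.4, -0.1, 0.3]
grip_width: 0.17
grip_force: 0.0
```

Call:
step_arm(
  commands=[
    {"travel":[0.047,0.006,0],"turn":[0,0,-4.9]},
    {"travel":[0.094,0.012,0],"turn":[0,0,-9.8]},
    {"travel":[0.14,0.019,0],"turn":[0,0,-14.6]},
    {"travel":[0.187,0.025,0],"turn":[0,0,-19.5]},
    {"travel":[0.234,0.031,0],"turn":[0,0,-24.4]},
  ],
)

```text
time: 1.6
position: [0.5622, -0.0206, 0.2364]
tool_rot: [2.221, 2.222, -0.001]
ft_force: [-0.0, -0.6, 0.7]
grip_width: 0.003
grip_force: 0.0
```

```bash
cat >> h.py <<'E'
def wcam():
    s=ctrl.get_state();R=Ro.from_rotvec(s["tool_rot"]).as_matrix()
    im=ctrl.get_image("wrist");m=ctrl.camera_model("wrist");T=np.eye(4);T[:3,:3]=R;T[:3,3]=s["position"]
    return im,m,T@np.array(m["T_tool_cam"])
def wproj(m,W,X):
    p=np.linalg.inv(W)@np.append(X,1);return m["fx"]*p[0]/p[2]+m["cx"],m["fy"]*p[1]/p[2]+m["cy"]
def wpix(m,W,u,v,z):
    d=W[:3,:3]@np.array([(u-m["cx"])/m["fx"],(v-m["cy"])/m["fy"],1]);c=W[:3,3];return c+d*(z-c[2])/d[2]
E
python3 - <<'E'
from h import *
import cv2,pickle
im,m,W=wcam();pickle.dump((m,W),open("w1.pkl","wb"))
im=im[:,:,::-1].copy()
f=np.array([.5612,-.0212]);
for X in[(*f,.07),(f[0]-.015,f[1]+.015,.07),(.5555,.0604,.002),(.584,.187,.02)]:
    p=wproj(m,W,X);print(p);cv2.circle(im,tuple(int(q) for q in p),4,(0,255,0),1)
cv2.imwrite("pics/w1.png",im)
E
```

```text
(np.float64(320.0567928318196), np.float64(231.5968659181409))
(np.float64(303.99486641603056), np.float64(215.90752462595867))
(np.float64(314.8963461958269), np.float64(144.88415749581128))
(np.float64(344.0968665466055), np.float64(3.9345272374631577))
```

View pics/w1.png

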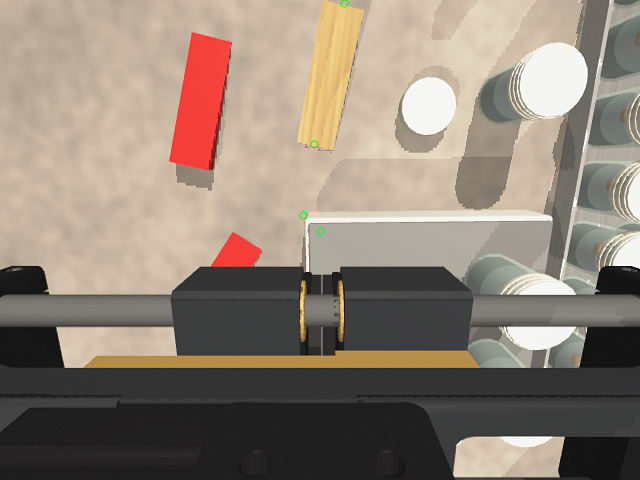

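The corner is at (305,213) and the wedge's thin end at (299–332, 143–150). Both match the predicted marks to within 2–3 px. Next is the press.

Call:
step_arm(
  commands=[
    {"travel":[0,0,0.045]},
    {"travel":[0,0,0.09]},
    {"travel":[0,0,0.125]},
    {"travel":[0,0,0.14]},
    {"travel":[0,0,0.144]},
  ],
)

```text
$.commands[0]: bad value
```

Call:
step_arm(
  commands=[
    {"travel":[0,0,0.003]},
    {"travel":[0,0,0.006]},
    {"travel":[0,0,0.009]},
    {"travel":[0,0,0.011]},
    {"travel":[0,0,0.013]},
  ],
)

```text
$.commands[0]: bad value
```

Rows need a turn as well.

Call:
step_arm(
  commands=[
    {"travel":[0,0,0.045],"turn":[0,0,0]},
    {"travel":[0,0,0.09],"turn":[0,0,0]},
    {"travel":[0,0,0.125],"turn":[0,0,0]},
    {"travel":[0,0,0.14],"turn":[0,0,0]},
    {"travel":[0,0,0.144],"turn":[0,0,0]},
  ],
)

```text
time: 2.15
position: [0.5603, -0.0222, 0.0908]
tool_rot: [-2.222, -2.216, 0.003]
ft_force: [-0.2, 0.3, 1.0]
grip_width: 0.004
grip_force: 0.0
```

Call:
step_arm(
  commands=[
    {"travel":[0,0,0.003],"turn":[0,0,0]},
    {"travel":[0,0,0.006],"turn":[0,0,0]},
    {"travel":[0,0,0.009],"turn":[0,0,0]},
    {"travel":[0,0,0.011],"turn":[0,0,0]},
    {"travel":[0,0,0.012],"turn":[0,0,0]},
  ],
)

```text
time: 2.65
position: [0.562, -0.0214, 0.0816]
tool_rot: [2.224, 2.219, 0.001]
ft_force: [-3.3, 1.0, 6.2]
grip_width: 0.006
grip_force: 2.9
```

Call:
step_arm(
  commands=[
    {"travel":[0,0,0.001],"turn":[0,0,0]},
    {"travel":[0,0,0.002],"turn":[0,0,0]},
    {"travel":[0,0,0.003],"turn":[0,0,0]},
    {"travel":[0,0,0.004],"turn":[0,0,0]},
    {"travel":[0,0,0.004],"turn":[0,0,0]},
  ],
)

```text
time: 3.15
position: [0.5608, -0.0199, 0.0775]
tool_rot: [-2.221, -2.219, 0.0]
ft_force: [-5.0, 3.6, 8.1]
grip_width: 0.006
grip_force: 4.3
```

Call:
step_arm(
  commands=[
    {"travel":[0,0,0.001],"turn":[0,0,0]},
    {"travel":[0,0,0.001],"turn":[0,0,0]},
  ],
)

```text
time: 3.35
position: [0.5608, -0.0198, 0.0773]
tool_rot: [-2.221, -2.219, 0.001]
ft_force: [-7.6, 3.0, 13.1]
grip_width: 0.005
grip_force: 6.9
```

The foot has landed: the force climbs steeply at about 6.7 mm of drop. Letting it back gently.

Call:
step_arm(
  commands=[
    {"travel":[0,0,-0.002],"turn":[0,0,0]},
    {"travel":[0,0,-0.004],"turn":[0,0,0]},
    {"travel":[0,0,-0.006],"turn":[0,0,0]},
    {"travel":[0,0,-0.008],"turn":[0,0,0]},
    {"travel":[0,0,-0.01],"turn":[0,0,0]},
  ],
)

```text
time: 3.85
position: [0.5616, -0.0225, 0.0855]
tool_rot: [2.224, 2.218, -0.0]
ft_force: [0.1, -0.4, -0.5]
grip_width: 0.002
grip_force: 0.0
```

Call:
step_arm(
  commands=[
    {"travel":[0,0,-0.008],"turn":[0,0,0]},
    {"travel":[0,0,-0.015],"turn":[0,0,0]},
    {"travel":[0,0,-0.022],"turn":[0,0,0]},
    {"travel":[0,0,-0.028],"turn":[0,0,0]},
    {"travel":[0,0,-0.035],"turn":[0,0,0]},
  ],
)

```text
time: 4.35
position: [0.5616, -0.0221, 0.1211]
tool_rot: [2.224, 2.219, -0.0]
ft_force: [0.2, 0.1, -0.2]
grip_width: 0.008
grip_force: 0.0
```

```bash
python3 - <<'E'
from h import *
np.set_printoptions(precision=4,suppress=True)
s=ctrl.get_state();print(s["position"],s["ft_force"])
def go(p,a): # a = world heading of push, tool x opposite
    h=np.radians(a);x=-np.array([np.cos(h),np.sin(h),0]);z=np.array([0,0,-1.]);y=np.cross(z,x)
    print(*rel(p,Ro.from_matrix(np.array([x,y,z]).T)))
u=np.array([np.cos(np.radians(-102.6)),np.sin(np.radians(-102.6))])
t=np.array([.584,.187])-u*.035;print(t)
go((*t,.127),-102.6)
E
```

```text
[ 0.5616 -0.0221  0.1211] [ 0.1673  0.0848 -0.1946]
[0.5916 0.2212]
[ 0.2433  0.0294 -0.0059] [ 0.0044  0.0058 12.4635]
```

Call:
step_arm(
  commands=[
    {"travel":[0.048,0.006,-0.001],"turn":[0,0,2.5]},
    {"travel":[0.097,0.012,-0.002],"turn":[0,0,5]},
    {"travel":[0.146,0.018,-0.004],"turn":[0,0,7.5]},
    {"travel":[0.195,0.024,-0.005],"turn":[0,0,10]},
    {"travel":[0.243,0.029,-0.006],"turn":[0,0,12.5]},
  ],
)

```text
time: 4.85
position: [0.5915, 0.2226, 0.1271]
tool_rot: [2.454, 1.96, 0.001]
ft_force: [0.5, -0.7, -0.2]
grip_width: 0.01
grip_force: 0.0
```

Call:
step_arm(
  commands=[
    {"travel":[0,0,0.03],"turn":[0,0,0]},
    {"travel":[0,0,0.06],"turn":[0,0,0]},
    {"travel":[0,0,0.09],"turn":[0,0,0]},
    {"travel":[0,0,0.105],"turn":[0,0,0]},
    {"travel":[0,0,0.108],"turn":[0,0,0]},
  ],
)

```text
time: 5.35
position: [0.59, 0.2201, 0.0167]
tool_rot: [-2.452, -1.962, 0.005]
ft_force: [0.4, -0.3, 1.1]
grip_width: 0.007
grip_force: 0.0
```

```bash
python3 - <<'E'
from h import *
import cv2
from scipy.optimize import fsolve
np.set_printoptions(precision=4,suppress=True)
s=ctrl.get_state();print(s["position"],s["ft_force"],s["time"])
im=ctrl.get_image("top")[:,:,::-1].copy()
a=cv2.resize(im[190:285,150:300],None,fx=5,fy=5,interpolation=cv2.INTER_CUBIC);cv2.imwrite("pics/t2.png",a)
E
```

```text
[0.59   0.2201 0.0167] [ 0.3701 -0.2534  1.0994] 5.35
```

View pics/t2.png

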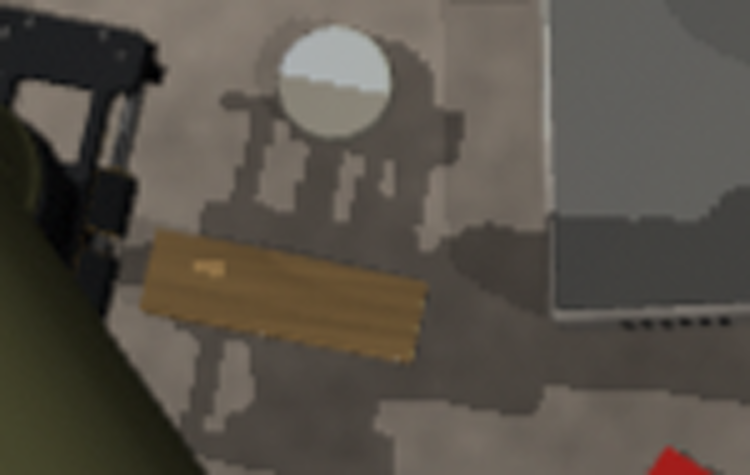

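The wedge is untouched at (142–428, 230–360) and the fingers are just off its thick end at the left. Planning the steered push.

```bash
cat > plan.py <<'E'
from h import *
from scipy.optimize import brentq
# wedge path: tight arc of COM (47 mm from thick end) R, then straight through foot
foot=np.array([.561,-.0205]);h0=np.radians(-102.6);P0=np.array([.584,.187]);R=.22
U=lambda h:np.array([np.cos(h),np.sin(h)])
C0=P0+U(h0)*.047;ctr=C0+R*U(h0+np.pi/2)
arc=lambda h:ctr+R*U(h-np.pi/2)
off=lambda h:np.cross(U(h),foot-arc(h))
hf=brentq(off,h0,h0+np.radians(25));L=R*(hf-h0);S=(foot-arc(hf))@U(hf)-.049+L
print("hf",np.degrees(hf),"arc",L,"total",S)
def pose(s): # finger centre, heading
    h=h0+min(max(s,0)/R,hf-h0) ; c=(C0+U(h0)*s if s<0 else arc(h) if s<L else arc(hf)+U(hf)*(s-L))
    return c-U(h)*(.047+.0095),h
def rows(ss,p0,h0_):
    for s in ss:
        p,h=pose(s);d=p-p0;x=-U(h0_);y=np.array([x[1],-x[0]])
        print(f"s={s*1e3:.0f} travel [{d@x:.4f},{d@y:.4f},0] turn {-np.degrees(h-h0_):.2f}")
s0=-.0255
p,h=pose(s0);print("start",p)
p=np.array([.591,.2205])
for k,ss in enumerate(([-.02,-.014,-.008,-.003,.003],[.009,.015,.021,.027,.033],[.039,.045,.051,.057,.063],[.069,.075,.081,.087,.093])):
    rows(ss,p,h);p,h=pose(ss[-1]);print()
E
python3 -W ignore plan.py
```

```text
hf -93.53919147028476 arc 0.03479100718198976 total 0.11325538480099795
start [0.59163501 0.22115709]
s=-20 travel [-0.0047,0.0005,0] turn -0.00
s=-14 travel [-0.0107,0.0005,0] turn -0.00
s=-8 travel [-0.0167,0.0005,0] turn -0.00
s=-3 travel [-0.0217,0.0005,0] turn -0.00
s=3 travel [-0.0277,-0.0003,0] turn -0.78

s=9 travel [-0.0060,-0.0015,0] turn -1.56
s=15 travel [-0.0121,-0.0028,0] turn -3.13
s=21 travel [-0.0182,-0.0039,0] turn -4.69
s=27 travel [-0.0243,-0.0048,0] turn -6.25
s=33 travel [-0.0304,-0.0056,0] turn -7.81

s=39 travel [-0.0060,-0.0004,0] turn -0.47
s=45 travel [-0.0120,-0.0004,0] turn -0.47
s=51 travel [-0.0180,-0.0003,0] turn -0.47
s=57 travel [-0.0240,-0.0003,0] turn -0.47
s=63 travel [-0.0300,-0.0002,0] turn -0.47

s=69 travel [-0.0060,-0.0000,0] turn -0.00
s=75 travel [-0.0120,-0.0000,0] turn -0.00
s=81 travel [-0.0180,0.0000,0] turn -0.00
s=87 travel [-0.0240,-0.0000,0] turn -0.00
s=93 travel [-0.0300,0.0000,0] turn -0.00
```

Call:
step_arm(
  commands=[
    {"travel":[-0.0047,0.0005,0],"turn":[0,0,0]},
    {"travel":[-0.0107,0.0005,0],"turn":[0,0,0]},
    {"travel":[-0.0167,0.0005,0],"turn":[0,0,0]},
    {"travel":[-0.0217,0.0005,0],"turn":[0,0,0]},
    {"travel":[-0.0277,-0.0003,0],"turn":[0,0,-0.8]},
  ],
)

```text
time: 5.9
position: [0.5853, 0.1935, 0.0192]
tool_rot: [2.438, 1.98, 0.002]
ft_force: [0.1, 1.0, 0.4]
grip_width: 0.006
grip_force: 0.5
```

Call:
step_arm(
  commands=[
    {"travel":[-0.006,-0.0015,0],"turn":[0,0,-1.6]},
    {"travel":[-0.0121,-0.0028,0],"turn":[0,0,-3.1]},
    {"travel":[-0.0182,-0.0039,0],"turn":[0,0,-4.7]},
    {"travel":[-0.0243,-0.0048,0],"turn":[0,0,-6.2]},
    {"travel":[-0.0304,-0.0056,0],"turn":[0,0,-7.8]},
  ],
)

```text
time: 6.4
position: [0.5731, 0.1653, 0.019]
tool_rot: [2.296, 2.144, 0.002]
ft_force: [0.7, 1.3, 1.5]
grip_width: 0.004
grip_force: 0.5
```

Call:
step_arm(
  commands=[
    {"travel":[-0.006,-0.0004,0],"turn":[0,0,-0.5]},
    {"travel":[-0.012,-0.0004,0],"turn":[0,0,-0.5]},
    {"travel":[-0.018,-0.0003,0],"turn":[0,0,-0.5]},
  ],
)

```text
time: 6.7
position: [0.5717, 0.1469, 0.0187]
tool_rot: [2.289, 2.151, 0.0]
ft_force: [-0.1, 1.0, 0.2]
grip_width: 0.005
grip_force: 0.5
```

```bash
python3 - <<'E'
from h import *
import cv2
s=ctrl.get_state();print(s["position"],s["ft_force"],s["time"])
im=ctrl.get_image("top")[:,:,::-1].copy()
a=cv2.resize(im[190:285,150:300],None,fx=5,fy=5,interpolation=cv2.INTER_CUBIC);cv2.imwrite("pics/t3.png",a)
E
```

```text
[0.57167794 0.14693957 0.01868328] [-0.1168617   0.96145421  0.21496167] 6.7
```

View pics/t3.png

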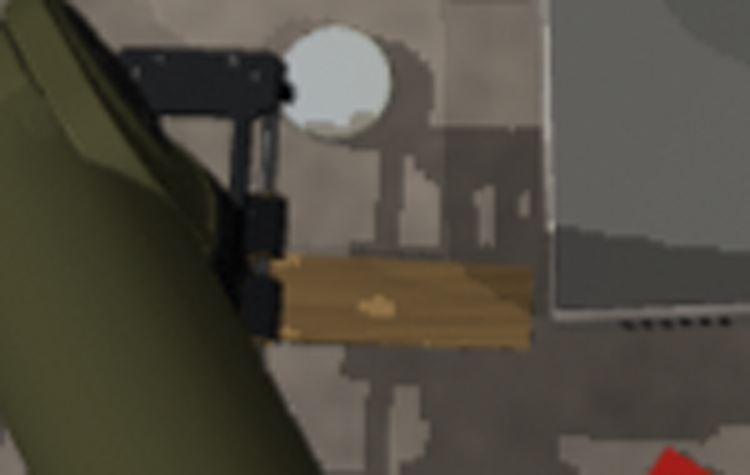

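The wedge has turned to nearly face the foot, with its thin end at (531, 267–348). Checking the alignment in this one camera's frame.

```bash
python3 -W ignore - <<'E'
from h import *
np.set_printoptions(precision=4,suppress=True)
A=lambda x,y:(150+(x+.5)/5-.5,190+(y+.5)/5-.5)
a,b=[pix2w("top",*A(*q),.002)[:2] for q in((533,267),(530,348))]
c=pix2w("top",*A(553,317),.07)[:2];foot=c+[.0145,-.0145]
# edges of top read 3 mm inside
c2=c+[-.0035,.0025];foot=c2+[.015,-.015]
t=(a+b)/2;e=a-b;print(a,b,np.linalg.norm(e),"heading",np.degrees(np.arctan2(e[1],e[0]))-90)
# edge along the wedge's back side
k=pix2w("top",*A(275,254),.0195)[:2];print("side heading",np.degrees(np.arctan2(*(a-k)[::-1])),"thick-back",k)
f=np.radians(-93.5);u=np.array([np.cos(f),np.sin(f)]);n=np.array([-u[1],u[0]])
print("thin",t,"foot",foot,"along",(foot-t)@u,"lateral",(foot-t)@n)
E
```

```text
[0.5802 0.0049] [0.541  0.0068] 0.039246896311926426 heading -92.8415410591679
side heading -93.46974704675343 thick-back [0.5875 0.1259]
thin [0.5606 0.0058] foot [ 0.5578 -0.0245] along 0.030466086756904046 lateral -0.0009419102934104031
```

Lateral error is about 1 mm, and the thin end still has 30 mm to go to reach the foot. Pushing straight.

Call:
step_arm(
  commands=[
    {"travel":[-0.008,0,0],"turn":[0,0,0]},
    {"travel":[-0.016,0,0],"turn":[0,0,0]},
    {"travel":[-0.024,0,0],"turn":[0,0,0]},
    {"travel":[-0.032,0,0],"turn":[0,0,0]},
    {"travel":[-0.04,0,0],"turn":[0,0,0]},
  ],
)

```text
time: 7.25
position: [0.5691, 0.1066, 0.0185]
tool_rot: [2.289, 2.151, -0.0]
ft_force: [0.1, 0.9, 0.9]
grip_width: 0.008
grip_force: 0.5
```

Call:
step_arm(
  commands=[
    {"travel":[-0.003,0,0],"turn":[0,0,0]},
    {"travel":[-0.006,0,0],"turn":[0,0,0]},
    {"travel":[-0.009,0,0],"turn":[0,0,0]},
    {"travel":[-0.011,0,0],"turn":[0,0,0]},
    {"travel":[-0.013,0,0],"turn":[0,0,0]},
  ],
)

```text
time: 7.75
position: [0.5682, 0.0944, 0.0184]
tool_rot: [-2.289, -2.152, 0.001]
ft_force: [1.2, 0.7, -0.1]
grip_width: 0.002
grip_force: 0.2
```

Call:
step_arm(
  commands=[
    {"travel":[-0.001,0,0],"turn":[0,0,0]},
    {"travel":[-0.002,0,0],"turn":[0,0,0]},
    {"travel":[-0.003,0,0],"turn":[0,0,0]},
    {"travel":[-0.004,0,0],"turn":[0,0,0]},
    {"travel":[-0.004,0,0],"turn":[0,0,0]},
  ],
)

```text
time: 8.25
position: [0.5681, 0.0902, 0.0185]
tool_rot: [2.289, 2.151, -0.0]
ft_force: [-0.6, -0.5, -0.1]
grip_width: 0.005
grip_force: 0.0
```

Call:
step_arm(
  commands=[
    {"travel":[-0.001,0,0],"turn":[0,0,0]},
    {"travel":[-0.002,0,0],"turn":[0,0,0]},
    {"travel":[-0.003,0,0],"turn":[0,0,0]},
    {"travel":[-0.004,0,0],"turn":[0,0,0]},
  ],
)

```text
time: 8.65
position: [0.5678, 0.0865, 0.0185]
tool_rot: [2.289, 2.152, 0.0]
ft_force: [0.3, 0.4, 0.0]
grip_width: 0.003
grip_force: 0.2
```

Call:
step_arm(
  commands=[
    {"travel":[-0.001,0,0],"turn":[0,0,0]},
    {"travel":[-0.002,0,0],"turn":[0,0,0]},
  ],
)

```text
time: 8.85
position: [0.5677, 0.0847, 0.0185]
tool_rot: [-2.289, -2.152, -0.001]
ft_force: [-0.0, 0.9, -0.4]
grip_width: 0.008
grip_force: 0.8
```

Call:
step_arm(
  commands=[
    {"travel":[-0.001,0,0],"turn":[0,0,0]},
    {"travel":[-0.002,0,0],"turn":[0,0,0]},
  ],
)

```text
time: 9.05
position: [0.5676, 0.0833, 0.0186]
tool_rot: [-2.288, -2.152, -0.001]
ft_force: [0.8, 3.5, -0.3]
grip_width: 0.004
grip_force: 1.6
```

Call:
step_arm(
  commands=[
    {"travel":[-0.001,0,0],"turn":[0,0,0]},
    {"travel":[-0.001,0,0],"turn":[0,0,0]},
  ],
)

```text
time: 9.25
position: [0.5675, 0.0823, 0.0186]
tool_rot: [-2.288, -2.152, -0.001]
ft_force: [0.6, 3.7, -0.5]
grip_width: 0.008
grip_force: 2.0
```

Call:
step_arm(
  commands=[
    {"travel":[-0.001,0,0],"turn":[0,0,0]},
    {"travel":[-0.001,0,0],"turn":[0,0,0]},
  ],
)

```text
time: 9.45
position: [0.5675, 0.0813, 0.0186]
tool_rot: [-2.288, -2.152, -0.001]
ft_force: [0.6, 4.9, -1.2]
grip_width: 0.008
grip_force: 2.6
```

The foot is met at about 5 N. One more mm, then back off, rise and go to the corner.

Call:
step_arm(
  commands=[
    {"travel":[-0.001,0,0],"turn":[0,0,0]},
    {"travel":[-0.001,0,0],"turn":[0,0,0]},
    {"travel":[0.009,0,0],"turn":[0,0,0]},
    {"travel":[0.02,0,-0.01],"turn":[0,0,0]},
    {"travel":[0.025,0,-0.05],"turn":[0,0,0]},
  ],
)

```text
time: 9.95
position: [0.5658, 0.1053, 0.0659]
tool_rot: [-2.285, -2.15, 0.011]
ft_force: [0.5, -0.4, 0.2]
grip_width: 0.005
grip_force: 0.0
```

Call:
step_arm(
  commands=[
    {"travel":[0,0,-0.03],"turn":[0,0,0]},
    {"travel":[0,0,-0.06],"turn":[0,0,0]},
  ],
)

```text
time: 10.15
position: [0.5691, 0.1059, 0.1306]
tool_rot: [2.287, 2.152, -0.001]
ft_force: [-0.1, 0.1, 0.7]
grip_width: 0.003
grip_force: 0.0
```

```bash
python3 -W ignore - <<'E'
from h import *
import cv2
np.set_printoptions(precision=4,suppress=True)
s=ctrl.get_state();print(s["position"],s["ft_force"])
print(*rel((.5605,-.021,.12),Ro.from_matrix([[0,1,0],[1,0,0],[0,0,-1.]])))
a=ctrl.get_image("scene")[220:400,215:415,::-1]
cv2.imwrite("pics/s4.png",cv2.resize(a,None,fx=3.3,fy=3.3,interpolation=cv2.INTER_CUBIC))
E
```

```text
[0.5691 0.1059 0.1306] [-0.0952  0.081   0.7005]
[-0.1272 -0.0008  0.0108] [ 0.0386  0.0659 -3.4814]
```

View pics/s4.png

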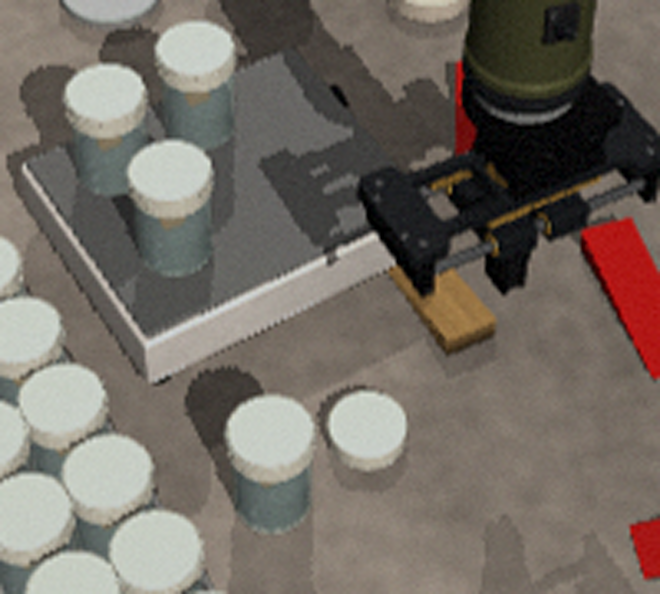

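The wedge is in under the corner at (390–495, 265–350). The platform, jars and cap are unmoved. Next is the test press.

Call:
step_arm(
  commands=[
    {"travel":[-0.04,0,0],"turn":[0,0,-1]},
    {"travel":[-0.08,0,0],"turn":[0,0,-2]},
    {"travel":[-0.115,0,0.005],"turn":[0,0,-3]},
    {"travel":[-0.127,-0.001,0.025],"turn":[0,0,-3.5]},
    {"travel":[-0.127,-0.001,0.04],"turn":[0,0,-3.5]},
  ],
)

```text
time: 10.7
position: [0.5599, -0.0247, 0.0881]
tool_rot: [2.226, 2.214, -0.003]
ft_force: [0.6, -0.0, 0.2]
grip_width: 0.006
grip_force: 0.0
```

Call:
step_arm(
  commands=[
    {"travel":[0,0,0.002],"turn":[0,0,0]},
    {"travel":[0,0,0.004],"turn":[0,0,0]},
    {"travel":[0,0,0.006],"turn":[0,0,0]},
    {"travel":[0,0,0.007],"turn":[0,0,0]},
    {"travel":[0,0,0.008],"turn":[0,0,0]},
  ],
)

```text
time: 11.2
position: [0.5605, -0.019, 0.0838]
tool_rot: [2.219, 2.223, -0.001]
ft_force: [-10.0, 0.8, 22.2]
grip_width: 0.002
grip_force: 11.5
```

Call:
step_arm(
  commands=[
    {"travel":[0,0,-0.001],"turn":[0,0,0]},
    {"travel":[0,0,-0.002],"turn":[0,0,0]},
    {"travel":[0,0,-0.002],"turn":[0,0,0]},
    {"travel":[0,0,-0.002],"turn":[0,0,0]},
    {"travel":[0,0,-0.002],"turn":[0,0,0]},
  ],
)

```text
time: 11.7
position: [0.5607, -0.0192, 0.0841]
tool_rot: [2.22, 2.223, 0.001]
ft_force: [-4.6, 1.8, 7.7]
grip_width: 0.002
grip_force: 4.1
```

Firm at 8–22 N with no give. Lifting clear.

Call:
step_arm(
  commands=[
    {"travel":[0,0,-0.002],"turn":[0,0,0]},
    {"travel":[0,0,-0.005],"turn":[0,0,0]},
    {"travel":[0,0,-0.02],"turn":[0,0,0]},
    {"travel":[0,0,-0.06],"turn":[0,0,0]},
    {"travel":[0,0,-0.1],"turn":[0,0,0]},
  ],
)

```text
time: 12.2
position: [0.5597, -0.021, 0.184]
tool_rot: [-2.221, -2.221, 0.001]
ft_force: [0.5, -0.3, 0.1]
grip_width: 0.008
grip_force: 0.0
```

Call:
step_arm(
  commands=[
    {"travel":[0.03,0,-0.03],"turn":[0,0,0]},
    {"travel":[0.07,0,-0.05],"turn":[0,0,0]},
    {"travel":[0.11,0,-0.06],"turn":[0,0,0]},
    {"travel":[0.15,0,-0.06],"turn":[0,0,0]},
    {"travel":[0.15,0,-0.06],"turn":[0,0,0]},
  ],
)

```text
time: 12.7
position: [0.559, 0.1369, 0.2448]
tool_rot: [-2.209, -2.231, -0.008]
ft_force: [0.5, 0.4, -0.8]
grip_width: 0.006
grip_force: 0.0
```

```bash
python3 -W ignore - <<'E'
from h import *
import cv2
im,m,W=wcam();cv2.imwrite("pics/w5.png",im[:,:,::-1])
s=ctrl.get_state();print(s["position"],s["ft_force"])
a=ctrl.get_image("scene")[220:400,215:415,::-1]
cv2.imwrite("pics/s5.png",cv2.resize(a,None,fx=3.3,fy=3.3,interpolation=cv2.INTER_CUBIC))
E
```

```text
[0.55961016 0.13303477 0.24405888] [-0.19050287 -0.22247203 -0.62532439]
```

View pics/s5.png

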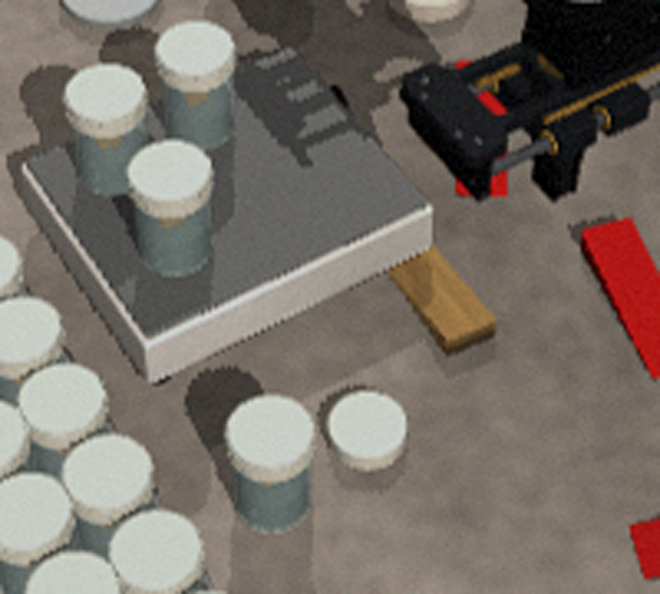

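The wedge stays at (390–495, 248–350), its position before the press. The platform's corners are where they were at the start, and the arm is clear. Handing in.

```bash
python3 -c "
from bench import ctrl
print(ctrl.close_job())"
```

```text
the job is handed in; nothing more can be done
None
```

I rocked the corner and let it settle, pushed the wooden wedge under the short foot, then pressed the corner at 8–22 N with no give; the job is handed in with the arm clear, but no verdict came back.

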